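# Set the blue filter's pull-to-unlock knob to flush

### The arm

A 6-joint arm with a two-finger parallel gripper is mounted at the origin on the work surface. World frame = base frame: x ahead of the robot, y to its left, z up, the work surface at z = 0. Lengths are in mm, angles in rad, forces in N, time in s.
With the tool pointing down it reaches from about 275 to 725 mm from the base axis. Payload 5.6 kg.
Tool frame: the origin (TCP) lies midway between the tips of the shut fingers; the grasp point (between the pads) lies 19 mm behind it; y points along the fingers, z is the direction in which the jaws open and shut, and the axes are right-handed (so a half turn about y gives the same grasp; the last joint's range is limited). The gripper opens to 85 mm and grips with 20 to 120 N. Pads are 22 mm wide; open, the fingers measure 114 mm over their backs; the gripper's body (76 mm by 85 mm) begins 54 mm behind the grasp point. The pads swing forward as they close: fully open they stand 13 mm farther back than shut.
Start: joints at [-0.866, 0.255, 0.108, 0, -1.424, -0.285], TCP at [224.186, -502.229, 231.283] pointing down, gripper open.
Joint ranges: [-2.95, 2.95], [-1.21, 1.97], [-1.09, 1.5], [-2.87, 1.71], [-2.94, -0.07], [-3.05, 3.05]. Speed limits (rad/s): [2.57, 2.57, 3.14, 3.14, 3.14, 3.14].

### API

Orientations are given as a unit quaternion [x, y, z, w].
In Python, from rig import env, imaging gives the robot as it stands.
- The arm moves only by the tool carry_out, never from a script. Its argument "plan" is text: rows parted by semicolons, each of 7 numbers parted by spaces: the shift along the tool's x, y, z in m, then the turn, a rotation vector about the tool's x, y, z in rad, then the closure, from 0 (fully open) to 1 (shut). In form: dx dy dz rx ry rz claw; .... A call has 1 to 20 rows; each row is the pose to reach, as a shift and turn from the pose measured when the call began, along the tool's axes at that moment; what a row does not reach only later rows make up. A row lasts 1/12 s, in which the tool goes at most 41.7 mm and 7.16 degrees, less where a joint would pass 70% of its speed; a pose out of reach is approached as far as the arm can. A call with a gripper value outside its range is refused whole. The fingers move at their own pace and stop on an object; "force" is the grip in N (left out, the last holds). Time passes only in rows, so rows that repeat a pose let the fingers close. It gives the time, the measured TCP pose, the force and the opening at its end, in the units of the state.
- env.observe(): the state, without advancing time (a new reading comes with each control period).
- imaging.get_image(name): name is "side" or "top"; returns the picture (420x560x3 uint8, red, green, blue); there is no depth.
- imaging.calibration(name): a dict with "vertical_fov" (degrees; the focal length in pixels is half the picture's height over the tangent of half this angle, whatever the lens; pixels are square), "cx", "cy" (the principal point, pixels), "k1" (the pictures are not rectified: a ray, as slopes to the right and down, at radius r is drawn at 1 + k1 r^2 times it, then the intrinsics apply), "pose" (4x4, takes a point from camera to world coordinates). Camera axes: x right, y down, z forward; pixel columns grow to the right and rows downward; lengths in mm; the calibration is good to about 2 mm. A picture is of the moment at which its call begins. calibration takes no time and is no camera call.
- env.hand_in(): hands the job in, once; it reports no verdict.
Trained networks look in the newest picture that a camera, given by its name, has taken for a name from the list of things; names that differ only in an ending like _2 or _b are one class to them, and where a whole thing is asked for, a point or a joint stands for the part that bears it (a point fixed in the world has none). Each returns a list of dicts, best first, with "score" (0 to 1); they miss things now and then, are a little off and sometimes report something else, mostly with a low value. They report only what shows in the picture. A call takes as long as a camera call.
- imaging.search_frame(thing, camera): "xy" ([column, row] in pixels, amid what is visible of it).
- imaging.silhouettes(thing, camera): "pixels" (420x560 bool, what is visible of it) and "xy" ([column, row] in pixels, amid what is visible of it).
- imaging.spot_point(thing, camera): "xy" ([column, row] in pixels: a listed point, or the origin of a listed thing).
The state is a dict: "t": time; "joints": joint angles; "dq": joint speeds; "tau": joint torques, N m; "tcp_pos": TCP position; "tool_rot": TCP orientation; "contact_force": force on the tool from outside, world axes, zero at the start; "wrist_torque": the same for the moment, N m; "finger_gap": opening from 0.0 (shut) to 1.0 (fully open).
Only numpy, scipy, OpenCV 4.12 (cv2) and the standard library are available. Lean on these libraries where they do the work, as an engineer would, in place of code of your own. Each camera call takes 0.05 s, during which the arm holds its last target.

### The job

The blue-collared water filter has to be flushed. Pull its black knob up to unlock it, turn it clockwise from the green mark into the orange band, find by feel the one slot hidden in that band, push the knob fully home there and let go. Leave the grey-collared filter's knob as it is and do not knock over or shift the things around.

Things in the scene. Friction and masses are not known exactly. Their poses are not given: they have to be found in the camera images.
- blue: blue-collared white water filter, fixed upright: foot and blue collar (height 134 to 160) of diameter 132, head of diameter 106, its flat top 205 up; two port stubs along y reach 77 from the axis. Origin: centre of underside; z up; x towards the green mark on the head's top. An orange band there runs 0.9 to 1.9 rad clockwise from the mark. The filters may swap places. 
- grey: grey-collared white water filter, fixed upright: foot and grey collar (height 134 to 160) of diameter 132, head of diameter 106, its flat top 205 up; two port stubs along y reach 77 from the axis. Origin: centre of underside; z up; x towards the green mark on the head's top. An orange band there runs 0.9 to 1.9 rad clockwise from the mark. The filters may swap places. Leave it alone
- blue_knob (a point): black knob on the filter's axis: disc of diameter 76, 8 thick, its underside 207 up when home; on it an upright grip bar 74 long, 18 wide, 36 high (top 251 up when home). This point: on the axis, 12 below the bar's top (239 up when home), x along the bar to its white pointer end, z up; moves with the knob. Key and slot: see blue_pull
- grey_knob (a point): the same kind of knob on the grey filter, not to be touched; point and axes as for blue_knob
- blue_pull (a joint): m the blue knob is pulled up: 0 home, 0.016 fully out. Friction about 5 N, no spring: stays where left. Home, a key locks it (play about 0.12 rad either way); from 0.010 up it turns freely. Pressed down off the slot it stops hard at 0.008 to 0.009. The one slot of the band, unseen, is centred 1.05 to 1.8 rad from the green mark and takes the key within about 0.12 rad of its centre: then it goes down to 0
- blue_turn (a joint): angle of the blue knob (rad): near 0 at first, pointer at the green mark; grows clockwise seen from above, range -0.15 to 2.2. Friction about 0.06 N m; stays where left, so out it may be let go and grasped again
- grey_pull (a joint): how far the grey knob is pulled up (m), 0 fully home; must stay home
- grey_turn (a joint): angle of the grey knob (rad): near 0 at first, pointer at the green mark; grows clockwise seen from above, range -0.15 to 2.2. Must stay at the start
- carton_a: open brown cardboard carton 80x80x150 with a white filter cartridge sticking out to height 194 mm, loose, standing on the worktop; origin at the centre of its underside, z up. Not to be moved
- carton_b: second such carton, 80x80x150, cartridge up to height 194 mm, loose, standing on the worktop; origin at the centre of its underside, z up. Not to be moved
- aerosol: blue aerosol can with yellow band, diameter 66, height 195 mm, loose, standing on the worktop; origin at the centre of its underside, z up. Not to be moved
- spray: orange trigger-spray bottle, diameter 78, height 196 mm, loose, standing on the worktop; origin at the centre of its underside, z up. Not to be moved
- soap: clear soap pump bottle with blue pump, diameter 80, height 176 mm, loose, standing on the worktop; origin at the centre of its underside, z up. Not to be moved
- scourer: dark steel-wool scourer, a rough drum of diameter 84, height 50 mm, loose, standing on the worktop; origin at the centre of its underside, z up. Not to be moved
- vase: white vase, diameter 104, height 140 mm, loose, standing on the worktop; origin at the centre of its underside, z up. Not to be moved
- sponges: flat yellow-green pack of sponges 75x110x30 mm, loose, standing on the worktop; origin at the centre of its underside, z up. Not to be moved

How it is judged:
By the outcome, as a careful person would: the job done as asked, in the order asked, and still so for the second after the job is handed in, with the robot touching nothing.
It also fails if it takes over 45 s, if anything falls off the work surface, if the arm or the gripper's body presses on something with over 40 N, if the wrist force passes 120 N, or if a joint passes its speed limit or range.

## Working session

There is one attempt and no reset: what is moved stays moved. The work goes in short steps, Python scripts to look and compute and a tool call to move; the robot and the scene stay as the last step left them, time stands still between calls to the robot, and variables do not carry over. Pictures are saved under pics/ and viewed, and the job is handed in when it is done.

Besides the shell and the picture viewer there is one more tool, called as name(argument=value, ...) on one line, values as JSON. carry_out: Moves the arm, as the interface text tells. Its arguments: {"type":"object","properties":{"plan":{"type":"string"},"force":{"type":"number"}},"required":["plan"]}

```bash
mkdir -p pics; ls; cat > h.py <<'E'
import numpy as np,cv2
from rig import env,imaging
def K(c):
    f=210/np.tan(np.radians(c["vertical_fov"])/2); return f
def ray(name,px):
    c=imaging.calibration(name);f=K(c)
    d=np.array([(px[0]-c["cx"])/f,(px[1]-c["cy"])/f]);u=d.copy()
    for _ in range(30):u=d/(1+c["k1"]*(u@u))
    P=np.array(c["pose"]);return P[:3,3],P[:3,:3]@np.array([u[0],u[1],1])
def atz(name,px,z):
    o,d=ray(name,px);return o+d*(z-o[2])/d[2]
def proj(name,p):
    c=imaging.calibration(name);f=K(c);P=np.array(c["pose"])
    q=P[:3,:3].T@(np.array(p,float)-P[:3,3]);s=q[:2]/q[2];s=s*(1+c["k1"]*(s@s))
    return s*f+[c["cx"],c["cy"]]
E
python3 - <<'E'
from h import *
for n in("side","top"):
    cv2.imwrite(f"pics/{n}0.png",imaging.get_image(n)[:,:,::-1])
    print(imaging.calibration(n))
    for t in("blue_knob","grey_knob"):
        for r in imaging.spot_point(t,n)[:2]:print(n,t,r["score"],r["xy"],atz(n,r["xy"],239).round(1))
    for t in("blue","grey"):
        for r in imaging.spot_point(t,n)[:2]:print(n,t,r["score"],r["xy"],atz(n,r["xy"],0).round(1))
print(env.observe())
E
```

```text
pics
{'vertical_fov': 47.94142239972032, 'cx': 286.29419382157397, 'cy': 206.89218364278244, 'k1': -0.11062445261230343, 'pose': array([[-9.09440983e-01, -2.60460135e-01,  3.24156777e-01,
         1.31703774e+02],
       [-4.15507596e-01,  5.38355429e-01, -7.33162240e-01,
         1.04145277e+03],
       [ 1.64479752e-02, -8.01457391e-01, -5.97825655e-01,
         1.00136038e+03],
       [ 0.00000000e+00,  0.00000000e+00,  0.00000000e+00,
         1.00000000e+00]])}
side blue_knob 0.88 [285.9, 212.3] [536.  128.8 239. ]
side blue_knob 0.39 [328.9, 154.8] [ 538.2 -205.1  239. ]
side grey_knob 0.89 [328.6, 157.2] [ 533.8 -190.6  239. ]
side blue 0.68 [287.8, 278.0] [524.5 131.4   0. ]
side grey 0.77 [324.5, 214.7] [ 536.1 -203.2    0. ]
{'vertical_fov': 53.40603802865068, 'cx': 286.61857885515025, 'cy': 205.82142833722543, 'k1': -0.035232653223697084, 'pose': array([[-1.04005965e-02, -9.93989523e-01,  1.08980072e-01,
         4.87759549e+02],
       [-9.99825072e-01,  1.20316898e-02,  1.43200163e-02,
        -1.22151685e+01],
       [-1.55451605e-02, -1.08812071e-01, -9.93940784e-01,
 
[... 472 characters left out ...]
8.1    0. ]
{'t': 0.5, 'joints': array([-8.66408285e-01,  2.55123421e-01,  1.08160311e-01, -1.66689536e-05,
       -1.42392097e+00, -2.84587619e-01]), 'dq': array([ 3.61770226e-04, -2.74904219e-03,  9.72436909e-04, -8.25213595e-05,
        2.24006413e-04, -3.57779775e-04]), 'tau': array([ 4.47818538e-04, -3.86052275e+01,  2.37891734e+01,  5.36420524e+00,
       -1.00287878e-03, -1.71760701e-05]), 'tcp_pos': array([ 224.17150929, -502.20933057,  231.25250814]), 'tool_rot': array([-0.6915571 , -0.14732396,  0.14734315,  0.69161725]), 'contact_force': array([-0.08151251,  0.05245866, -1.26439928]), 'wrist_torque': array([-0.07709054,  0.02793296,  0.02191054]), 'finger_gap': 0.9939905257220167}
```

View pics/top0.png

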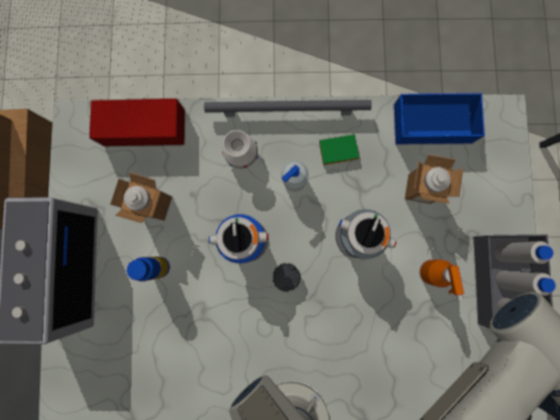

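View pics/side0.png

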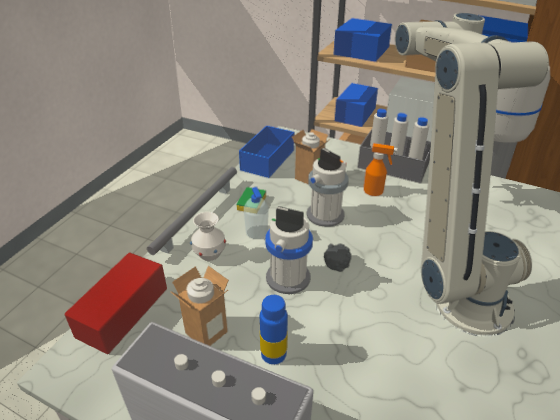

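```bash
python3 - <<'E'
import cv2
im=cv2.imread("pics/top0.png")[190:290,185:285];cv2.imwrite("pics/topz.png",cv2.resize(im,(600,600),interpolation=cv2.INTER_CUBIC))
im=cv2.imread("pics/side0.png")[170:260,235:345];cv2.imwrite("pics/sidez.png",cv2.resize(im,(660,540),interpolation=cv2.INTER_CUBIC))
E
```

```text
(no output)
```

View pics/topz.png

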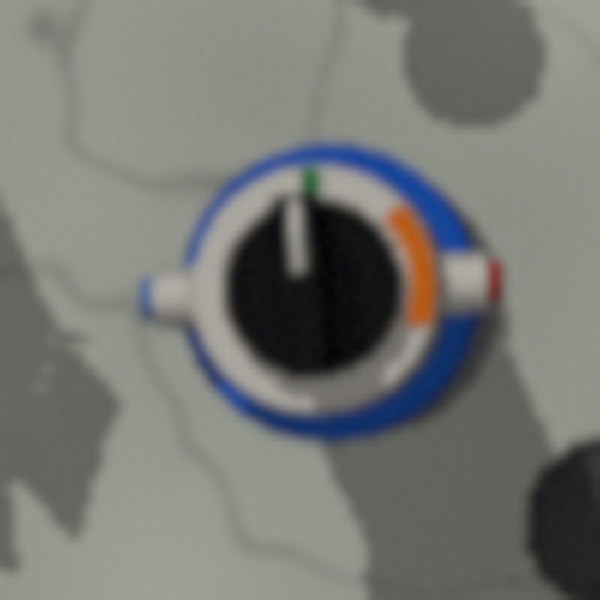

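View pics/sidez.png

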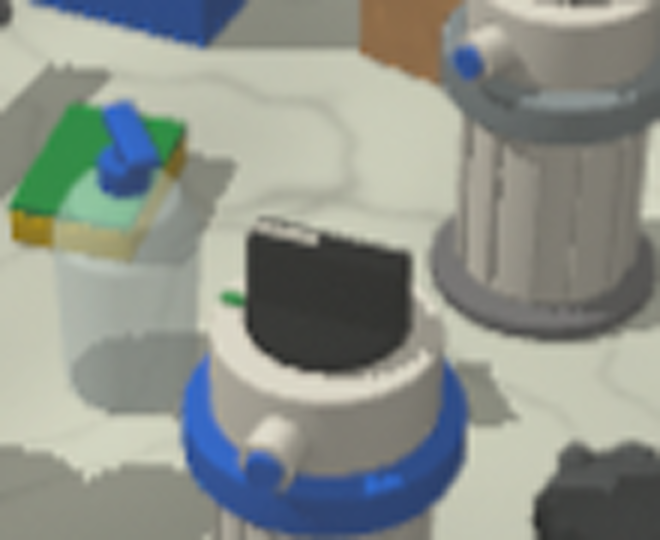

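```bash
python3 - <<'E'
from h import *
T=lambda u,v:(185+u/6-.42,190+v/6-.42)
S=lambda u,v:(235+u/6-.42,170+v/6-.42)
for n,(u,v),z in[("ptr end",(290,195),251),("ptr in",(299,275),251),("green",(310,182),205),("discL",(226,285),215),("discR",(402,285),215),("discbot",(314,378),215),("portL",(146,298),180),("portR",(498,278),180),("or1",(395,212),205),("or2",(420,325),205),("collarL",(182,295),160),("collartop",(325,145),160)]:
    print(n,atz("top",T(u,v),z).round(1))
for n,(u,v),z in[("bar ptr end",(255,228),251),("bar far end",(411,250),251),("wend",(318,240),251),("green",(232,299),205)]:
    print(n,atz("side",S(u,v),z).round(1))
m=imaging.get_image("top")
for n in("side","top"):
  for t in("blue_knob",):
    r=imaging.silhouettes(t,n)[0];ys,xs=np.nonzero(r["pixels"]);print(n,r["score"],xs.min(),xs.max(),ys.min(),ys.max(),len(xs))
for p in[(524,129)]:
  for z in (239,251,205): print(z,proj("side",[*p,z]),proj("top",[*p,z]))
# triangulate net points
o1,d1=ray("side",(285.9,212.3));o2,d2=ray("top",(235,238.2))
A=np.stack([d1,-d2],1);s=np.linalg.lstsq(A,o2-o1,rcond=None)[0];print(o1+d1*s[0],o2+d2*s[1])
E
```

```text
ptr end [560.4 133.3 251. ]
ptr in [528.  129.6 251. ]
green [569.1 131.5 205. ]
discL [525.5 165.2 215. ]
discR [524.8  91.5 215. ]
discbot [486.5 128.2 215. ]
portL [521.5 205.9 180. ]
portR [528.6  53.5 180. ]
or1 [556.   95.4 205. ]
or2 [508.2  84.9 205. ]
collarL [523.3 194.  160. ]
collartop [588.9 131.  160. ]
bar ptr end [559.3 134.6 251. ]
bar far end [490.9 119.4 251. ]
wend [530.6 130.5 251. ]
green [571.8 132.1 205. ]
side 0.74 275 302 206 231 583
top 0.61 222 251 222 252 715
239 [289.99955033 213.53134683] [235.32395359 237.21606822]
251 [290.09586342 209.92036442] [234.64191075 237.04713061]
205 [289.73234627 223.53954473] [237.17286522 237.67398719]
[533.776121   133.91643425 243.24046454] [521.49635813 129.34594985 242.19910896]
```

```bash
cat >> h.py <<'E'
from scipy.spatial.transform import Rotation as R
def cur():
    s=env.observe();return s,np.array(s["tcp_pos"]),R.from_quat(s["tool_rot"])
def yawrot(yaw): # tool y down, jaw axis z horizontal at angle yaw
    z=np.array([np.cos(yaw),np.sin(yaw),0]);y=np.array([0,0,-1.]);x=np.cross(y,z);return R.from_matrix(np.stack([x,y,z],1))
def delta(p,Rt):
    s,p0,R0=cur();return R0.inv().apply(np.array(p)-p0)/1000,(R0.inv()*Rt).as_rotvec()
def rep():
    s,p,r=cur();m=r.as_matrix();print("t",round(s["t"],2),"p",p.round(1),"yaw z",np.arctan2(m[1,2],m[0,2]).round(4),"ydir",m[:,1].round(3),"j",s["joints"].round(3),"F",s["contact_force"].round(1),"M",s["wrist_torque"].round(2),"gap",round(s["finger_gap"],3))
E
python3 - <<'E'
from h import *
rep();s,p,r=cur();print(r.as_matrix().round(3))
for yaw in(0.1-np.pi/2,0.1+np.pi/2):print(yaw,[a.round(4) for a in delta([524.3,128.8,300],yawrot(yaw))])
E
```

```text
t 0.65 p [ 224.2 -502.2  231.3] yaw z 1.9906 ydir [ 0. -0. -1.] j [-0.866  0.255  0.108 -0.    -1.424 -0.285] F [ 0.2  0.9 -0.6] M [-0.03 -0.02 -0.01] gap 0.998
[[ 0.913  0.    -0.408]
 [ 0.408 -0.     0.913]
 [ 0.    -1.    -0.   ]]
-1.4707963267948965 [array([ 0.5313, -0.0687,  0.4539]), array([ 0.    , -2.8218, -0.    ])]
1.6707963267948966 [array([ 0.5313, -0.0687,  0.4539]), array([0.    , 0.3198, 0.    ])]
```

carry_out(plan="0.05 -0.07 0.05 0 -0.1 0 0; 0.531 -0.079 0.454 0 -2.822 0 0; 0.531 -0.079 0.454 0 -2.822 0 0; 0.531 -0.079 0.454 0 -2.822 0 0; 0.531 -0.079 0.454 0 -2.822 0 0; 0.531 -0.079 0.454 0 -2.822 0 0; 0.531 -0.079 0.454 0 -2.822 0 0; 0.531 -0.079 0.454 0 -2.822 0 0; 0.531 -0.079 0.454 0 -2.822 0 0; 0.531 -0.079 0.454 0 -2.822 0 0; 0.531 -0.079 0.454 0 -2.822 0 0; 0.531 -0.079 0.454 0 -2.822 0 0; 0.531 -0.079 0.454 0 -2.822 0 0; 0.531 -0.079 0.454 0 -2.822 0 0; 0.531 -0.079 0.454 0 -2.822 0 0; 0.531 -0.079 0.454 0 -2.822 0 0; 0.531 -0.079 0.454 0 -2.822 0 0; 0.531 -0.079 0.454 0 -2.822 0 0; 0.531 -0.079 0.454 0 -2.822 0 0; 0.531 -0.079 0.454 0 -2.822 0 0")

```text
t: 2.32
tcp_pos: [524.3, 129.9, 309.7]
tool_rot: [-0.084, -0.702, 0.702, 0.085]
contact_force: [-0.0, -0.9, -1.1]
finger_gap: 1.003
```

```bash
python3 - <<'E'
from h import *
rep()
print([a.round(4) for a in delta([524.3,128.8,310],yawrot(0.1-np.pi/2))])
E
```

```text
t 2.32 p [524.3 129.9 309.7] yaw z -1.8099 ydir [-0.001 -0.001 -1.   ] j [ 0.533  0.228  0.268  0.    -1.613  0.799] F [-0.  -0.9 -1.1] M [ 0.04 -0.04 -0.04] gap 1.003
[array([-0.0003, -0.0003,  0.0011]), array([-0.0006, -0.3391,  0.0008])]
```

carry_out(plan="0 0 0.001 0 -0.12 0 0; 0 0 0.001 0 -0.24 0 0; 0 0 0.001 0 -0.339 0 0; 0 0.03 0.001 0 -0.339 0 0; 0 0.06 0.001 0 -0.339 0 0; 0 0.08 0.001 0 -0.339 0 0; 0 0.088 0.001 0 -0.339 0 0; 0 0.088 0.001 0 -0.339 0 0")

```text
t: 2.98
tcp_pos: [523.0, 128.4, 220.0]
tool_rot: [0.037, -0.706, 0.707, -0.034]
contact_force: [-0.5, -0.3, 1.3]
finger_gap: 1.001
```

```bash
python3 - <<'E'
from h import *
rep()
for n in("side","top"):
    im=imaging.get_image(n)[:,:,::-1];im=im[150:270,225:345] if n=="side" else im[180:290,180:290]
    cv2.imwrite(f"pics/{n}1.png",cv2.resize(im,(560,560),interpolation=cv2.INTER_CUBIC))
E
```

```text
t 2.98 p [523.  128.4 220. ] yaw z -1.471 ydir [-0.004 -0.002 -1.   ] j [ 0.531  0.239  0.059 -0.    -1.395  1.139] F [-0.5 -0.3  1.3] M [ 0.02  0.01 -0.05] gap 1.001
```

View pics/side1.png

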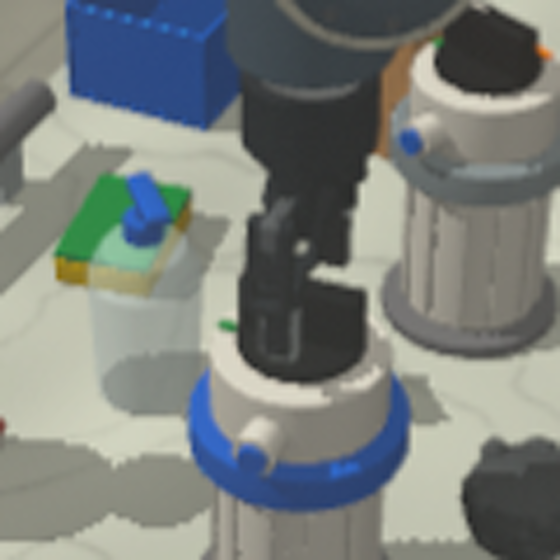

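carry_out(plan="0.001 0 0 0 0 0 1; 0.001 0 0 0 0 0 1; 0.001 0 0 0 0 0 1; 0.001 0 0 0 0 0 1; 0.001 0 0 0 0 0 1; 0.001 0 0 0 0 0 1; 0.001 0 0 0 0 0 1; 0.001 0 0 0 0 0 1", force=50)

```text
t: 3.75
tcp_pos: [523.8, 128.7, 223.4]
tool_rot: [0.035, -0.706, 0.706, -0.036]
contact_force: [-0.1, -0.8, 2.6]
finger_gap: 0.202
```

```bash
python3 - <<'E'
from h import *
rep()
E
```

```text
t 3.75 p [523.8 128.7 223.4] yaw z -1.4707 ydir [ 0.001 -0.001 -1.   ] j [ 5.320e-01  2.360e-01  6.200e-02  1.000e-03 -1.396e+00  1.139e+00] F [-0.1 -0.8  2.6] M [-0.05  0.34 -0.03] gap 0.202
```

carry_out(plan="0 -0.004 0 0 0 0 1; 0 -0.008 0 0 0 0 1; 0 -0.012 0 0 0 0 1; 0 -0.014 0 0 0 0 1; 0 -0.014 0 0 0 0 1; 0 -0.014 0 0 0 0 1")

```text
t: 4.25
tcp_pos: [523.7, 128.7, 237.6]
tool_rot: [0.035, -0.706, 0.706, -0.036]
contact_force: [1.8, -0.6, -4.2]
finger_gap: 0.2
```

```bash
python3 - <<'E'
from h import *
rep()
for n in("side","top"):
    im=imaging.get_image(n)[:,:,::-1];im=im[150:270,225:345] if n=="side" else im[180:290,180:290]
    cv2.imwrite(f"pics/{n}2.png",cv2.resize(im,(560,560),interpolation=cv2.INTER_CUBIC))
E
```

```text
t 4.25 p [523.7 128.7 237.6] yaw z -1.4707 ydir [ 0.001 -0.001 -1.   ] j [ 5.320e-01  2.310e-01  9.200e-02  1.000e-03 -1.431e+00  1.139e+00] F [ 1.8 -0.6 -4.2] M [-0.08 -0.62  0.  ] gap 0.2
```

View pics/side2.png

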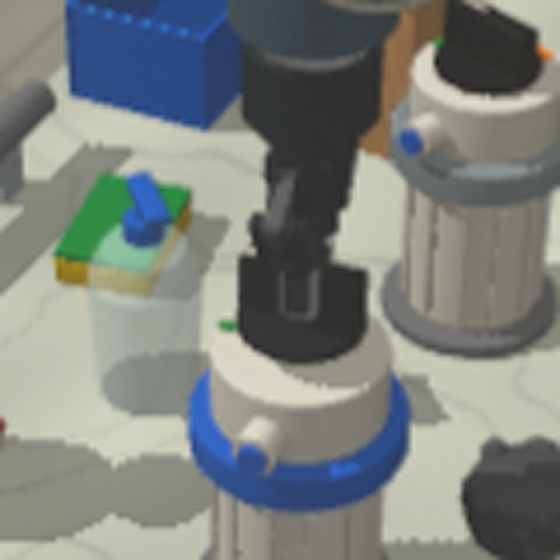

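carry_out(plan="0 0 0 0 0.11 0 1; 0 0 0 0 0.22 0 1; 0 0 0 0 0.33 0 1; 0 0 0 0 0.44 0 1; 0 0 0 0 0.55 0 1; 0 0 0 0 0.66 0 1; 0 0 0 0 0.77 0 1; 0 0 0 0 0.88 0 1; 0 0 0 0 0.99 0 1; 0 0 0 0 1.1 0 1; 0 0 0 0 1.17 0 1; 0 0 0 0 1.17 0 1; 0 0 0 0 1.17 0 1")

```text
t: 5.43
tcp_pos: [524.6, 130.4, 237.6]
tool_rot: [0.361, 0.61, -0.607, -0.36]
contact_force: [4.7, 4.1, -6.5]
finger_gap: 0.199
```

```bash
python3 - <<'E'
from h import *
rep()
for n in("side","top"):
    im=imaging.get_image(n)[:,:,::-1];im=im[150:270,225:345] if n=="side" else im[180:290,180:290]
    cv2.imwrite(f"pics/{n}3.png",cv2.resize(im,(560,560),interpolation=cv2.INTER_CUBIC))
E
```

```text
t 5.43 p [524.6 130.4 237.6] yaw z -2.6405 ydir [ 0.004  0.003 -1.   ] j [ 0.533  0.231  0.093 -0.    -1.428 -0.032] F [ 4.7  4.1 -6.5] M [ 1.37 -1.73 -0.02] gap 0.199
```

View pics/side3.png

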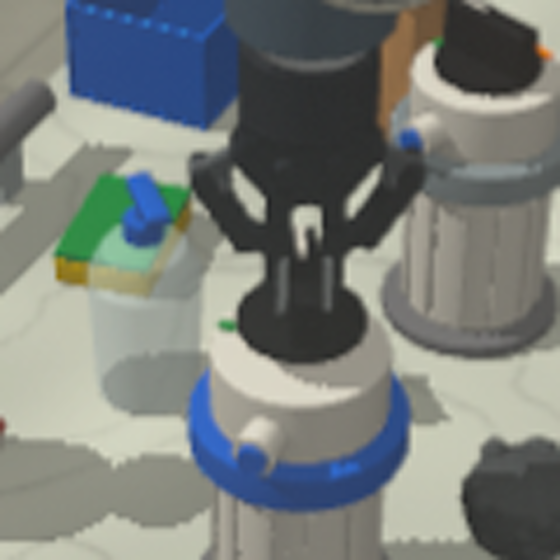

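carry_out(plan="0 0.003 0 0 0 0 1; 0 0.005 0 0 0 0 1; 0 0.0065 0 0 0 0 1; 0 0.008 0 0 0 0 1; 0 0.008 0 0 0 0 1")

```text
t: 5.95
tcp_pos: [524.7, 130.5, 231.4]
tool_rot: [0.361, 0.611, -0.606, -0.359]
contact_force: [-3.2, 2.0, 8.5]
finger_gap: 0.203
```

```bash
python3 - <<'E'
from h import *
rep()
E
```

```text
t 5.95 p [524.7 130.5 231.4] yaw z -2.6397 ydir [ 0.006  0.003 -1.   ] j [ 0.533  0.232  0.078  0.    -1.41  -0.032] F [-3.2  2.   8.5] M [ 0.37  1.36 -0.09] gap 0.203
```

carry_out(plan="0 0.003 0 0 0 0 1; 0 0.005 0 0 0 0 1; 0 0.005 0 0 0 0 1")

```text
t: 6.2
tcp_pos: [524.8, 130.5, 230.6]
tool_rot: [0.362, 0.612, -0.605, -0.358]
contact_force: [-10.0, 2.6, 20.5]
finger_gap: 0.201
```

```bash
python3 - <<'E'
from h import *
rep()
E
```

```text
t 6.2 p [524.8 130.5 230.6] yaw z -2.6388 ydir [ 0.01   0.005 -1.   ] j [ 5.340e-01  2.290e-01  7.100e-02  1.000e-03 -1.402e+00 -3.200e-02] F [-10.    2.6  20.5] M [ 0.44  3.72 -0.16] gap 0.201
```

```bash
python3 - <<'E'
from h import *
for z in(236,228):print([a.round(4) for a in delta([524.3,129.8,z],yawrot(-2.82))])
E
```

```text
[array([-0.0004, -0.0054,  0.0007]), array([0.0113, 0.1812, 0.    ])]
[array([-0.0004,  0.0026,  0.0008]), array([0.0113, 0.1812, 0.    ])]
```

carry_out(plan="0 -0.004 0 0.011 0 0 1; 0 -0.006 0 0.011 0 0 1; 0 -0.006 0 0.011 0 0 1; 0 -0.006 0 0.011 0.09 0 1; 0 -0.006 0 0.011 0.18 0 1; 0 -0.006 0 0.011 0.18 0 1; 0 -0.003 0 0.011 0.18 0 1; 0 0 0 0.011 0.18 0 1; 0 0.002 0 0.011 0.18 0 1; 0 0.004 0 0.011 0.18 0 1; 0 0.004 0 0.011 0.18 0 1")

```text
t: 7.12
tcp_pos: [525.0, 130.6, 226.3]
tool_rot: [0.413, 0.574, -0.574, -0.413]
contact_force: [1.5, 0.3, 2.1]
finger_gap: 0.197
```

```bash
python3 - <<'E'
from h import *
rep()
for z in(236,228):print([a.round(4) for a in delta([524.3,129.8,z],yawrot(-3.0))])
E
```

```text
t 7.12 p [525.  130.6 226.3] yaw z -2.8181 ydir [ 0.001  0.    -1.   ] j [ 0.533  0.238  0.073  0.    -1.405 -0.21 ] F [1.5 0.3 2.1] M [ 0.33 -0.66 -0.03] gap 0.197
[array([-0.0005, -0.0097,  0.0009]), array([8.000e-04, 1.819e-01, 1.000e-04])]
[array([-0.0005, -0.0017,  0.0009]), array([8.000e-04, 1.819e-01, 1.000e-04])]
```

carry_out(plan="0 0.002 0 0 0 0 1; 0 0.004 0 0 0 0 1; 0 0.006 0 0 0 0 1; 0 0.008 0 0 0 0 1; 0 0.008 0 0 0 0 1; 0 0.008 0 0 0 0 1")

```text
t: 7.62
tcp_pos: [525.3, 130.5, 223.1]
tool_rot: [0.414, 0.576, -0.573, -0.411]
contact_force: [-9.7, 3.3, 26.2]
finger_gap: 0.2
```

```bash
python3 - <<'E'
from h import *
rep()
for n in("side","top"):
    im=imaging.get_image(n)[:,:,::-1];im=im[150:270,225:345] if n=="side" else im[180:290,180:290]
    cv2.imwrite(f"pics/{n}4.png",cv2.resize(im,(560,560),interpolation=cv2.INTER_CUBIC))
E
```

```text
t 7.62 p [525.3 130.5 223.1] yaw z -2.8168 ydir [ 0.006  0.001 -1.   ] j [ 0.534  0.236  0.062  0.002 -1.391 -0.21 ] F [-9.7  3.3 26.2] M [ 0.59  3.9  -0.12] gap 0.2
```

View pics/side4.png

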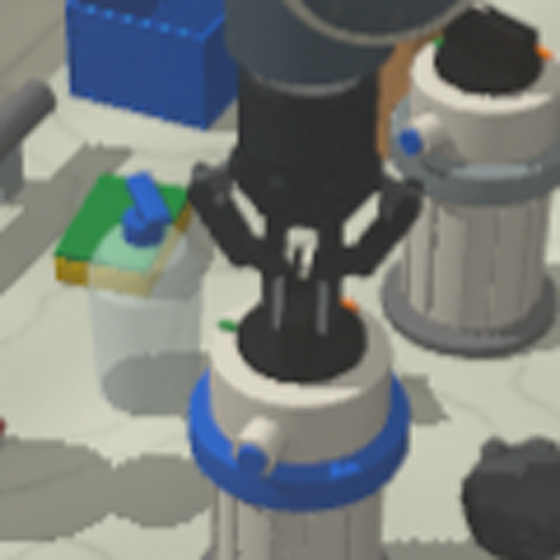

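carry_out(plan="0 0.001 0 0 0 0 1; 0 0.001 0 0 0 0 0; 0 0.001 0 0 0 0 0; 0 0.001 0 0 0 0 0; 0 0.001 0 0 0 0 0; 0 0.001 0 0 0 0 0; 0 0.001 0 0 0 0 0; 0 0.001 0 0 0 0 0")

```text
t: 8.38
tcp_pos: [525.3, 130.5, 221.8]
tool_rot: [0.414, 0.576, -0.573, -0.411]
contact_force: [0.0, 0.0, -1.3]
finger_gap: 1.003
```

```bash
python3 - <<'E'
from h import *
rep()
E
```

```text
t 8.38 p [525.3 130.5 221.8] yaw z -2.8169 ydir [ 0.005  0.001 -1.   ] j [ 0.534  0.237  0.059  0.002 -1.388 -0.21 ] F [ 0.   0.  -1.3] M [-0.01  0.06 -0.01] gap 1.003
```

carry_out(plan="0 -0.03 0 0 0 0 0; 0 -0.07 0 0 0 0 0; 0 -0.11 0 0 0 0 0; 0 -0.13 0 0 0 0 0; 0 -0.13 0.04 0 0 0 0; 0 -0.13 0.08 0 0 0 0; 0 -0.13 0.12 0 0 0 0; 0 -0.13 0.16 0 0 0 0; 0 -0.13 0.18 0 0 0 0; 0 -0.13 0.18 0 0 0 0")

```text
t: 9.22
tcp_pos: [351.2, 71.4, 352.7]
tool_rot: [0.414, 0.577, -0.571, -0.411]
contact_force: [0.6, -0.7, 0.2]
finger_gap: 1.003
```

```bash
python3 - <<'E'
from h import *
rep()
a=[]
for n in("side","top"):
    im=imaging.get_image(n)[:,:,::-1];cv2.imwrite(f"pics/{n}5.png",im)
    im=im[170:260,235:325] if n=="side" else im[190:290,185:285]
    a.append(cv2.resize(im,(400,400),interpolation=cv2.INTER_CUBIC))
cv2.imwrite("pics/both5.png",np.hstack(a))
a=[cv2.imread(f"pics/{n}.png") for n in("side0","side5","top0","top5")]
for i in(0,2):
    d=cv2.absdiff(a[i],a[i+1]).max(2);print((d>40).sum())
    cv2.imwrite(f"pics/d{i}.png",d)
E
```

```text
t 9.22 p [351.2  71.4 352.7] yaw z -2.8162 ydir [ 0.009  0.004 -1.   ] j [ 0.649 -0.15  -0.022  0.003 -1.689 -0.323] F [ 0.6 -0.7  0.2] M [-0.   -0.08 -0.02] gap 1.003
25460
13302
```

View pics/both5.png

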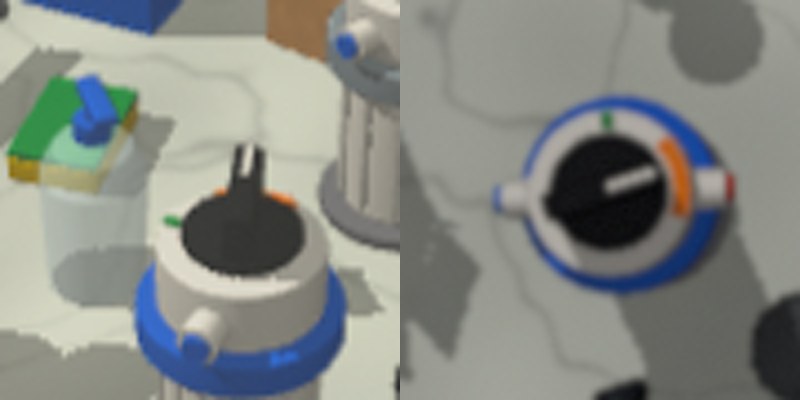

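View pics/top5.png

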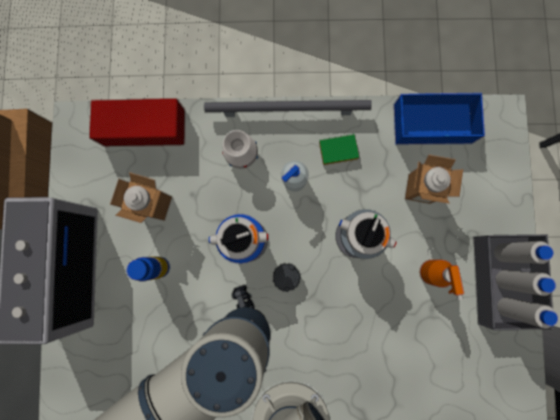

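View pics/d0.png

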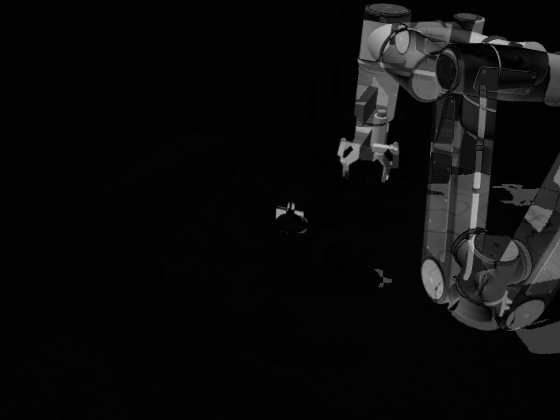

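```bash
python3 -c "
from rig import env
print(env.hand_in())"
```

```text
the job is handed in; nothing more can be done
None
```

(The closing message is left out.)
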